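# Find the vial rack that fits the autosampler shuttle and dock it

## Task

Only one of the three blue vial racks is keyed to fit the autosampler's shuttle, and nothing on top tells which: slide the shuttle opposite a lane and push that rack towards it, trying one after another until one goes in. Push that rack fully home in the shuttle, then slide the loaded shuttle to its right-hand end stop at the analyser and let go. Leave the other two racks standing on the deck in their lanes, tip no rack over, and do not disturb the other things on the bench.

Things in the scene. Friction and masses are not known exactly. Their poses are not given: they have to be found in the camera images.
- station: fixed loading station, origin on the bench top; its x runs along the lanes to the rail, y to the left, z up. Grey deck, top at z = 20 mm, three lanes along x at y = +170, +66 and -38 mm, each 87 mm wide (racks: 84) between walls 20 mm high, open at x = -16 mm. A rail along y lies beyond. White analyser at the right: 85 mm high from y = -242 mm, 200 mm from y = -330 mm
- shuttle (a joint): shuttle's position along the rail in m, growing to the right (station -y): 0 opposite the left lane, 0.104 middle, 0.208 right lane, 0.335 right end stop. 2.5 N of friction, stays where left; lining up to 2 mm is enough. Aluminium carrier open to the lanes, inside 89 mm wide, floor 19 mm above the bench, walls 23 mm above its floor
- shuttle_bay (a point): where the rack's centre lies when fully home against the shuttle's back wall; axes as the station's. A red key rib, 9 mm wide and 10 mm high, runs along the shuttle's floor 22 mm left (+y) of this point, from 4 mm in front of the side walls to the back: only the rack with the matching groove goes in; another stops with its nose at the rib, 106 mm short of home
- shuttle_tab (a point): grip point on the shuttle's upright red tab: 10 mm thick along y, 26 mm along x, this point 60 mm above the bench and 13 mm below the tab's top. It stands at station x = 119 mm, behind the shuttle's back wall (42 mm above the bench, 17 mm nearer the lanes), at the shuttle's centre line
- rack_a_mid (a point): centre (half-way up) of a blue vial rack, 96 mm long (own x), 84 mm wide (y), 46 mm tall, standing in a lane, nose (+x) to the rail; 0.25 to 0.5 kg. Fixed vials stand 12 mm above its front and rear bars (24 mm thick). Between them an open finger well, 48 mm (x) by 60 mm (y), centred, 31 mm deep, floor 15 mm above the foot: push the well's front wall
- rack_b_mid (a point): centre of the second rack, same outside and in mass range as rack_a. Which lane holds which rack varies. Under each rack one groove, 15 mm wide and 12 mm deep, runs its whole length along x, on one rack at y = +22 mm, on the others elsewhere; nothing on top marks which rack has which
- rack_c_mid (a point): centre of the third rack, same outside and in mass range as rack_a; see rack_b for the grooves
- jar: bystander: clear closed jar with a green cap, 56 mm across, 70 mm tall, standing on the deck left of the lanes; origin at the centre of its underside
- beaker: bystander: open glass beaker, 68 mm across, 75 mm tall, on the bench beyond the rail; origin at the centre of its underside
- amber_bottle: bystander: closed amber bottle, 70 mm across, 170 mm tall, on the bench to the left; origin at the centre of its underside
- tip_box: bystander: closed green box 110 x 75 x 45 mm on the low part of the analyser, 85 mm above the bench; origin at the centre of its underside
- wash_bottle: bystander: closed white bottle with a red cap, 64 mm across, 140 mm tall, on the bench to the left; origin at the centre of its underside
- wrench: bystander: flat steel wrench, 170 mm, lying on the bench beyond the rail (origin near the middle of its length)
There are look-alikes about, which are no part of the job. What is shaped like the part that bears rack_a_mid but orange or yellow is not meant.

How it is judged:
On the way:
1. the rack that fits is fully home in the shuttle (((x of rack_a_mid in the frame of shuttle_bay between -0.006 and 0.006 m and y of rack_a_mid in the frame of shuttle_bay between -0.006 and 0.006 m and z of rack_a_mid in the frame of shuttle_bay between -0.006 and 0.006 m and angle between rack_a_mid's own z axis and vertical below 0.06 rad) or (x of rack_b_mid in the frame of shuttle_bay between -0.006 and 0.006 m and y of rack_b_mid in the frame of shuttle_bay between -0.006 and 0.006 m and z of rack_b_mid in the frame of shuttle_bay between -0.006 and 0.006 m and angle between rack_b_mid's own z axis and vertical below 0.06 rad) or (x of rack_c_mid in the frame of shuttle_bay between -0.006 and 0.006 m and y of rack_c_mid in the frame of shuttle_bay between -0.006 and 0.006 m and z of rack_c_mid in the frame of shuttle_bay between -0.006 and 0.006 m and angle between rack_c_mid's own z axis and vertical below 0.06 rad))), for 0.2 s.
At the end, for the whole second after the job is handed in: the rack that fits stands level in the shuttle, within 6 mm of home; the shuttle rests within 10 mm of its right end stop; the other two racks stand level on the deck in lanes, centre at station x between -100 and -45 mm; all released and at rest (((x of rack_a_mid in the frame of shuttle_bay between -0.006 and 0.006 m and y of rack_a_mid in the frame of shuttle_bay between -0.006 and 0.006 m and z of rack_a_mid in the frame of shuttle_bay between -0.006 and 0.006 m and angle between rack_a_mid's own z axis and vertical below 0.06 rad and x of rack_b_mid in the frame of station between -0.1 and -0.045 m and y of rack_b_mid in the frame of station between -0.046 and 0.178 m and height (world z) of rack_b_mid between 0.035 and 0.05 m and angle between each of rack_b_mid, rack_c_mid's own z axis and vertical below 0.08 rad and x of rack_c_mid in the frame of station between -0.1 and -0.045 m and y of rack_c_mid in the frame of station between -0.046 and 0.178 m and height (world z) of rack_c_mid between 0.035 and 0.05 m) or (x of rack_b_mid in the frame of shuttle_bay between -0.006 and 0.006 m and y of rack_b_mid in the frame of shuttle_bay between -0.006 and 0.006 m and z of rack_b_mid in the frame of shuttle_bay between -0.006 and 0.006 m and angle between rack_b_mid's own z axis and vertical below 0.06 rad and x of rack_a_mid in the frame of station between -0.1 and -0.045 m and y of rack_a_mid in the frame of station between -0.046 and 0.178 m and height (world z) of rack_a_mid between 0.035 and 0.05 m and angle between each of rack_a_mid, rack_c_mid's own z axis and vertical below 0.08 rad and x of rack_c_mid in the frame of station between -0.1 and -0.045 m and y of rack_c_mid in the frame of station between -0.046 and 0.178 m and height (world z) of rack_c_mid between 0.035 and 0.05 m) or (x of rack_c_mid in the frame of shuttle_bay between -0.006 and 0.006 m and y of rack_c_mid in the frame of shuttle_bay between -0.006 and 0.006 m and z of rack_c_mid in the frame of shuttle_bay between -0.006 and 0.006 m and angle between rack_c_mid's own z axis and vertical below 0.06 rad and x of rack_a_mid in the frame of station between -0.1 and -0.045 m and y of rack_a_mid in the frame of station between -0.046 and 0.178 m and height (world z) of rack_a_mid between 0.035 and 0.05 m and angle between each of rack_a_mid, rack_b_mid's own z axis and vertical below 0.08 rad and x of rack_b_mid in the frame of station between -0.1 and -0.045 m and y of rack_b_mid in the frame of station between -0.046 and 0.178 m and height (world z) of rack_b_mid between 0.035 and 0.05 m)) and value of joint shuttle above 0.325 m and velocity of joint shuttle between -0.01 and 0.01 m/s); the robot touches nothing.
It fails at once if a rack is tipped by more than about 23 degrees (angle between any of rack_a_mid, rack_b_mid, rack_c_mid's own z axis and vertical above 0.4 rad).
It fails at once if a bystander is moved by more than 40 mm (distance of any of jar, beaker, amber_bottle, tip_box, wash_bottle, wrench from where it was at the start of the episode above 0.04 m).
It also fails if it takes over 72 s, if anything falls off the work surface, if the arm or the gripper's body presses on something with over 40 N, if the wrist force passes 120 N, or if a joint passes its speed limit or range.

## Robot

A 6-joint arm with a two-finger parallel gripper is mounted at the origin on the work surface. World frame = base frame: x ahead of the robot, y to its left, z up, the work surface at z = 0. Lengths are in m, angles in rad, forces in N, time in s.
With the tool pointing down it reaches from about 0.35 to 0.775 m from the base axis. Payload 5.5 kg.
Tool frame: the origin (TCP) lies at the very end of the fingers, on their centre line; the grasp point (between the pads) lies env.hold_point_z behind it (env.hold_point_z is the distance from the TCP to the grasp point, in m); z points along the fingers, y is the line along which they close (so a half turn about z gives the same grasp; the last joint's range is limited). The gripper opens to 85 mm and grips with 20 to 120 N. Pads are 22 mm wide; open, the fingers measure 114 mm over their backs; the gripper's body (76 mm by 85 mm) begins 54 mm behind the grasp point. The pads swing forward as they close: fully open they stand 13 mm farther back than shut.
Start: joints at [1.015, 0.313, 0.046, 1.304, 0, 1.431], TCP at [0.232, 0.526, 0.231] pointing down, gripper open.
Joint ranges: [-2.76, 2.76], [-0.86, 1.69], [-1.03, 1.26], [-2.2, 2.34], [-1.47, 1.5], [-3.14, 3.14]. Speed limits (rad/s): [2.57, 2.57, 3.14, 3.14, 3.14, 3.14].

## Interface

Orientations are given as a unit quaternion [w, x, y, z].
In Python, from workcell import env gives the robot as it stands.
- The arm moves only by the tool carry_out, never from a script. Its argument "steps" is a list of rows, each a list of 3 entries, a list of its own where there are three numbers: the turn, a rotation vector about the tool's x, y, z in degrees, then the shift along the tool's x, y, z in cm, then the closure in counts, from 0 (fully open) to 255 (shut). A call has exactly 8 rows; each row is the pose to reach, as a shift and turn from the pose commanded when the call began, along the tool's axes at that moment; what a row does not reach only later rows make up. A row lasts 1/8 s, in which the tool goes at most 62.5 mm and 10.7 degrees, less where a joint would pass 70% of its speed; a pose out of reach is approached as far as the arm can. A call with a gripper value outside its range is refused whole. The fingers move at their own pace and stop on an object; "force" is the grip in N (left out, the last holds). Time passes only in rows, so rows that repeat a pose let the fingers close, or fill a call up. It gives the time, the measured TCP pose, the force, the opening and the grip force at its end, in the units of the state.
- env.get_state(): the state, without advancing time (a new reading comes with each control period).
- env.read_camera(name): name is "side" or "top"; returns (picture, depth): 480x640x3 uint8, red, green, blue; 480x640 float32, m along the optical axis (not along the pixel's ray), 0 where there is no reading.
- env.get_calibration(name): a dict with "fx", "fy", "cx", "cy" (pixels), "D" ([k1, k2, p1, p2, k3] as OpenCV has them; the pictures are not rectified), "origin" and "orientation" of the camera in the world. Camera axes: x right, y up, looking along -z (the intrinsics and any distortion apply to the point x, -y, -z); pixel columns grow to the right and rows downward; lengths in m; the calibration is good to about 2 mm. A picture is of the moment at which its call begins. get_calibration takes no time and is no camera call.
- env.hand_in(): hands the job in; it is judged then, once.
The state is a dict: "clock": time; "joint_pos": joint angles; "qvel": joint speeds; "tau": joint torques, N m; "tcp_pos": TCP position; "orientation": TCP orientation; "wrist_force": force on the tool from outside, world axes, zero at the start; "ft_torque": the same for the moment, N m; "finger_gap": finger opening in m; "grip_force": force on a finger pad.
Only numpy, scipy, OpenCV 4.12 (cv2) and the standard library are available. Lean on these libraries where they do the work, as an engineer would, in place of code of your own. Each camera call takes 0.05 s, during which the arm holds its last target. There are 200 camera calls.

## Working session

There is one attempt and no reset: what is moved stays moved. The work goes in short steps, Python scripts to look and compute and a tool call to move; the robot and the scene stay as the last step left them, time stands still between calls to the robot, and variables do not carry over. Pictures are saved under pics/ and viewed, at most 10 in all, crops included, and the job is handed in when it is done.

Besides the shell and the picture viewer there is one more tool, called as name([rows], argument=value, ...), one row to a line, values as JSON. carry_out: Moves the arm, as the interface text tells. Its arguments: {"type":"object","properties":{"steps":{"type":"array","items":{"type":"array"}},"force":{"type":"number"}},"required":["steps"]}

```bash
mkdir -p pics; ls; python3 - <<'E'
from workcell import env
import cv2
for n in("top","side"):
    p,d=env.read_camera(n); cv2.imwrite(f"pics/{n}0.png",p[:,:,::-1]); print(env.get_calibration(n))
print(env.get_state(),env.hold_point_z)
E
```

```text
pics
{'fx': 535.7054679057577, 'fy': 535.7054679057577, 'cx': 315.36226144956436, 'cy': 241.7527351351297, 'D': array([-0.11704225,  0.        ,  0.        ,  0.        ,  0.        ]), 'origin': array([0.36426123, 0.08307343, 1.16642094]), 'orientation': array([-0.69764424, -0.061117  ,  0.04846809,  0.71218542])}
{'fx': 446.8959911493414, 'fy': 446.8959911493414, 'cx': 315.8908970923644, 'cy': 237.44842640204877, 'D': array([-0.07497892,  0.        ,  0.        ,  0.        ,  0.        ]), 'origin': array([ 0.41366571, -0.60320208,  0.90409481]), 'orientation': array([ 0.93422456,  0.34733394, -0.03623124, -0.07260101])}
{'clock': 0.1, 'joint_pos': array([ 1.01540594e+00,  3.13961969e-01,  4.50716843e-02,  1.30358373e+00,
       -1.18283082e-05,  1.43123909e+00]), 'qvel': array([ 0.00060597, -0.00186016,  0.00249492, -0.00020736, -0.00019987,
       -0.00087879]), 'tau': array([ 2.53843122e-03, -4.81726313e+01,  2.99243706e+01,  1.27600881e-02,
       -1.54206964e-04,  5.96345927e-06]), 'tcp_pos': array([0.23201783, 0.52560947, 0.23046862]), 'orientation': array([-2.80086087e-04,  2.06421721e-01,  9.78462758e-01, -7.90726665e-04]), 'wrist_force': array([ 0.31515924, -0.10029073, -0.30712795]), 'ft_torque': array([-0.02842224,  0.03281946, -0.00816005]), 'grip_force': 0.0, 'finger_gap': 0.0851420341837295} 0.0187
```

View pics/top0.png

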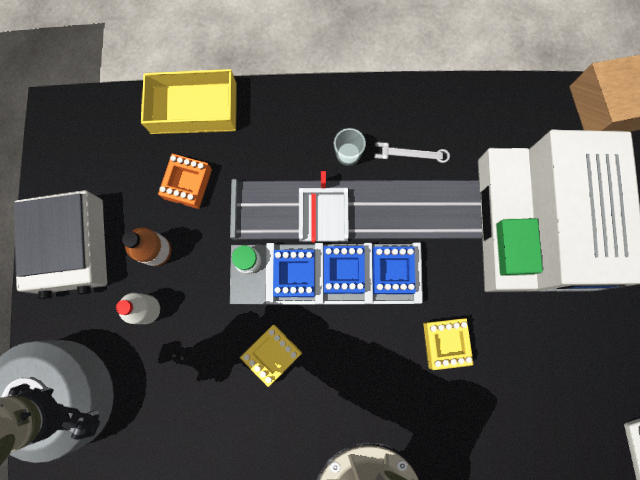

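View pics/side0.png

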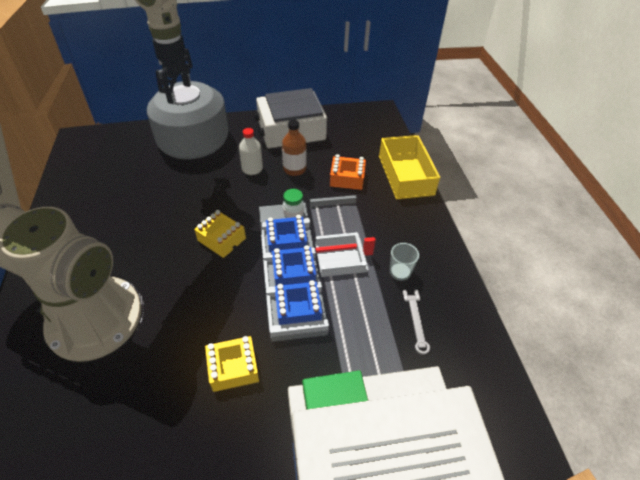

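The top view shows the three blue racks at about (295,272), (345,268) and (396,269). The shuttle is at (325,213) with its red tab at (323,178), and the analyser is at the right, from column 480. The side view agrees.

```bash
cat > h.py <<'E'
from workcell import env
import cv2, numpy as np
from scipy.spatial.transform import Rotation as R
def look(n):
    p,d=env.read_camera(n); c=env.get_calibration(n)
    v,u=np.mgrid[:480,:640]
    K=np.array([[c['fx'],0,c['cx']],[0,c['fy'],c['cy']],[0,0,1]])
    q=cv2.undistortPoints(np.stack([u.ravel(),v.ravel()],1).astype(np.float32)[:,None],K,c['D'])[:,0]
    ray=np.stack([q[:,0],-q[:,1],-np.ones(len(q))],1)
    w,x,y,z=c['orientation']; ray=(R.from_quat([x,y,z,w]).as_matrix()@ray.T).T.reshape(480,640,3)
    return p,d,c['origin'],ray,c['origin']+ray*d[...,None]
def plane(o,ray,z): return o+ray*((z-o[2])/ray[...,2])[...,None]
def mask(p,col):
    H=cv2.cvtColor(p,cv2.COLOR_RGB2HSV); h,s,v=H[...,0].astype(int),H[...,1],H[...,2]
    if col=='blue': return (h>100)&(h<130)&(s>110)&(v>60)
    if col=='red': return ((h<6)|(h>174))&(s>150)&(v>80)
    if col=='green': return (h>50)&(h<85)&(s>110)
def comps(m,a=20):
    n,l,s,c=cv2.connectedComponentsWithStats(m.astype(np.uint8))
    return [(l==i,s[i],c[i]) for i in range(1,n) if s[i][4]>=a]
def rect(P):
    r=cv2.minAreaRect((P[:,:2]*1000).astype(np.float32)); return [np.round(t,1) for t in r]
E
python3 - <<'E'
from h import *
p,d,o,ray,W=look('top')
b=mask(p,'blue')
for m,s,c in comps(b,200):
    z=W[m][:,2]; print('blue',s,np.percentile(z,[5,50,95]).round(3))
    Z=plane(o,ray,.066)
    t=m&(abs(W[...,2]-.066)<.008); print(rect(Z[m]),rect(Z[t]),rect(W[t]))
for m,s,c in comps(mask(p,'red'),15):
    print('red',s,c.round(1),np.percentile(W[m][:,2],[5,50,95]).round(3),rect(plane(o,ray,.073)[m]),rect(plane(o,ray,.029)[m]))
# rail: white line
g=p.mean(2)
for c0 in range(245,295,12):
    r=np.arange(190,225)[np.argmax(g[190:225,c0])]; print(c0,r,plane(o,ray,.0)[r,c0].round(4),W[r,c0].round(4))
for c0 in range(360,480,20):
    r=np.arange(190,225)[np.argmax(g[190:225,c0])]; print(c0,r,W[r,c0].round(4))
cv2.imwrite('pics/crop.png',cv2.resize(p[160:320,220:500,::-1],None,fx=2.8,fy=2.8,interpolation=2))
E
```

```text
blue [ 323  246   42   48 1606] [0.034 0.065 0.071]
[array([477.7,  44. ]), array([85.1, 97.4]), np.float64(88.8)] [array([478.7,  43. ]), array([82.9, 95.4]), np.float64(88.8)] [array([478.8,  43. ]), array([82.9, 96.1]), np.float64(88.8)]
blue [ 372  246   44   48 1650] [0.035 0.065 0.071]
[array([475.3, -58.5]), array([88. , 97.5]), np.float64(88.7)] [array([476.4, -59.9]), array([83.3, 95.4]), np.float64(88.6)] [array([476.3, -59.8]), array([83. , 95.8]), np.float64(88.6)]
blue [ 273  249   42   48 1619] [0.035 0.065 0.071]
[array([473.6, 147.7]), array([84.9, 97.4]), np.float64(88.9)] [array([472.7, 148.7]), array([82.8, 95.4]), np.float64(88.9)] [array([473. , 148.4]), array([82.8, 95. ]), np.float64(89.1)]
red [320 171   6  17  85] [323.  178.9] [0.04  0.074 0.079] [array([669. ,  83.5]), array([10.6, 34.9]), np.float64(88.7)] [array([681.3,  83.5]), array([11. , 36.3]), np.float64(88.7)]
red [312 194   4  49 193] [313.5 217.9] [0.027 0.031 0.035] [array([586. , 103.9]), array([  6.3, 101.9]), np.float64(89.0)] [array([594.9, 104.8]), array([  6.5, 106. ]), np.float64(89.0)]
red [116 300  17  15 197] [123.8 307.1] [0.118 0.142 0.145] [array([407.1, 501.2]), array([29.2, 34.5]), np.float64(1.6)] [array([408.8, 518. ]), array([30.3, 35.9]), np.float64(1.6)]
245 204 [0.636  0.2582 0.    ] [0.6318 0.2555 0.018 ]
257 204 [0.6353 0.2312 0.    ] [0.6316 0.2292 0.0157]
269 204 [0.6346 0.2043 0.    ] [0.6309 0.2026 0.0163]
281 204 [0.634  0.1774 0.    ] [0.6308 0.1763 0.0137]
293 204 [0.6333 0.1505 0.    ] [0.6301 0.1497 0.0138]
360 203 [0.6293 0.002  0.0123]
380 203 [ 0.6282 -0.0421  0.0126]
400 203 [ 0.6264 -0.0858  0.0166]
420 203 [ 0.6257 -0.13    0.0159]
440 203 [ 0.6254 -0.175   0.0133]
460 203 [ 0.6249 -0.2201  0.0118]
```

View pics/crop.png

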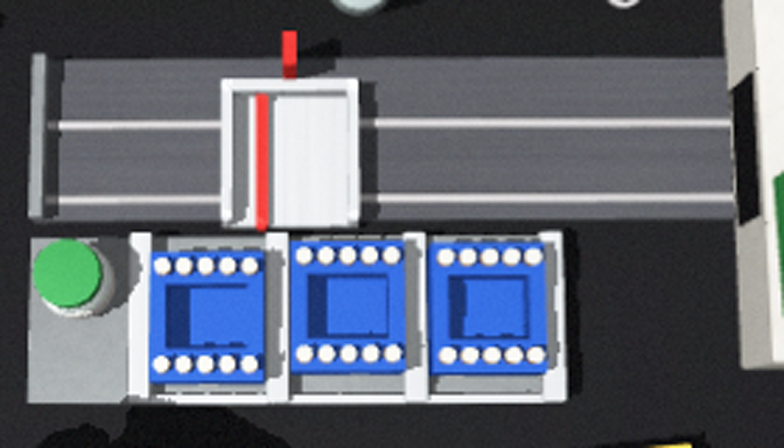

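The close view confirms the shuttle (crop about (290,155)) sits between the left and middle lanes, q about 0.062. The racks are straight in their lanes, and the station is yawed about -0.9°. I'll go above the tab first.

carry_out([
  [[0, 0, -8], [-6, -2.3, 0.3], 110],
  [[0, 0, -16], [-12, -4.6, 0.6], 110],
  [[0, 0, -22.9], [-18, -7, 0.9], 110],
  [[0, 0, -22.9], [-24, -9.3, 1.2], 110],
  [[0, 0, -22.9], [-30, -11.6, 1.5], 110],
  [[0, 0, -22.9], [-35.7, -13.9, 1.8], 110],
  [[0, 0, -22.9], [-41, -16, 2.1], 110],
  [[0, 0, -22.9], [-46, -17.9, 2.4], 110],
], force=40)

```text
clock: 1.15
tcp_pos: [0.582, 0.1746, 0.207]
orientation: [-0.0, 0.008, 1.0, 0.0]
wrist_force: [0.8, 0.4, 1.0]
finger_gap: 0.0484
grip_force: 0.0
```

carry_out([
  [[0, 0, 0], [-4.7, -4.5, 0], 110],
  [[0, 0, 0], [-9.4, -9.1, 1], 110],
  [[0, 0, 0], [-9.4, -9.1, 6], 110],
  [[0, 0, 0], [-9.4, -9.1, 11], 110],
  [[0, 0, 0], [-9.4, -9.1, 16.2], 110],
  [[0, 0, 0], [-9.4, -9.1, 16.2], 110],
  [[0, 0, 0], [-9.4, -9.1, 16.2], 200],
  [[0, 0, 0], [-9.4, -9.1, 16.2], 255],
])

```text
clock: 2.15
tcp_pos: [0.6753, 0.084, 0.0485]
orientation: [0.002, 0.008, 1.0, -0.0]
wrist_force: [0.2, -0.9, -0.2]
finger_gap: 0.0126
grip_force: 0.3
```

```bash
python3 - <<'E'
from h import *
s=env.get_state();print(s['tcp_pos'],s['finger_gap'],s['grip_force'],s['wrist_force'])
p,d,o,ray,W=look('top')
print([c.round(1) for m,s,c in comps(mask(p,'red'),15)])
q=cv2.imwrite('pics/c1.png',cv2.resize(p[120:320,220:500,::-1],None,fx=2.8,fy=2.8,interpolation=2))
E
```

```text
[0.67532023 0.08395062 0.0485304 ] 0.012552219743234887 0.3126877639442682 [ 0.22795915 -0.91410611 -0.23790091]
[array([123.8, 307. ])]
```

View pics/c1.png

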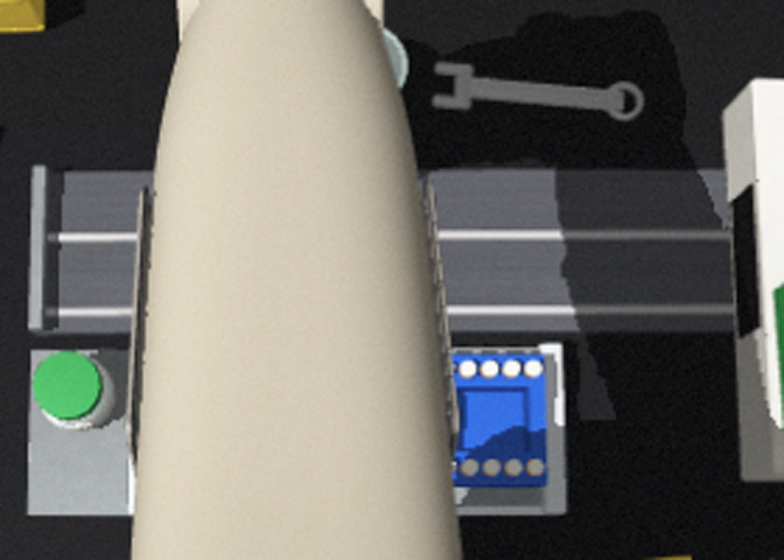

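The picture shows the arm covering the shuttle, so I'll rely on the force and gap readings. Next: close the grip, slide 43 mm to the middle lane, and release.

carry_out([
  [[0, 0, 0], [0, 0, 0], 255],
  [[0, 0, 0], [0, -0.8, 0], 255],
  [[0, 0, 0], [0, -2.0, 0], 255],
  [[0, 0, 0], [0, -3.2, 0], 255],
  [[0, 0, 0], [0, -4.1, 0], 255],
  [[0, 0, 0], [0, -4.3, 0], 255],
  [[0, 0, 0], [0, -4.3, 0], 255],
  [[0, 0, 0], [0, -4.3, 0], 255],
])

```text
clock: 3.2
tcp_pos: [0.6746, 0.0412, 0.0486]
orientation: [0.003, 0.008, 1.0, 0.0]
wrist_force: [-0.4, -0.7, 6.8]
finger_gap: 0.0091
grip_force: 41.0
```

carry_out([
  [[0, 0, 0], [0, 0, 0], 140],
  [[0, 0, 0], [0, 0, 0], 140],
  [[0, 0, 0], [0, 0, -6], 140],
  [[0, 0, 0], [3, 0, -9], 255],
  [[0, 0, 0], [9, 0, -9], 255],
  [[0, 0, 0], [15, 0, -9], 255],
  [[0, 0, 0], [19.6, 0, -9], 255],
  [[0, 0, 0], [19.6, 0, -7], 255],
])

```text
clock: 4.2
tcp_pos: [0.4738, 0.0446, 0.1164]
orientation: [0.0, 0.008, 1.0, 0.0]
wrist_force: [0.3, -0.7, 0.6]
finger_gap: -0.0001
grip_force: 0.0
```

```bash
python3 - <<'E'
from h import *
s=env.get_state();print(s['tcp_pos'],s['finger_gap'],s['wrist_force'])
p,d,o,ray,W=look('top')
for m,s,c in comps(mask(p,'red'),15): print(s,c.round(1),rect(plane(o,ray,.073)[m]),rect(plane(o,ray,.029)[m]))
p2=look('side')[0]
cv2.imwrite('pics/c2.png',np.hstack([p[150:320,230:500,::-1],p2[170:340,220:400,::-1]]))
E
```

```text
[0.4738434  0.04456337 0.11638866] -5.935564158012219e-05 [ 0.28760039 -0.70602078  0.6156856 ]
[339 171   6  17  94] [341.6 178.6] [array([668.1,  43.4]), array([10.6, 34.9]), np.float64(88.4)] [array([680.3,  41.8]), array([11. , 36.3]), np.float64(88.4)]
[116 300  17  15 198] [123.8 307. ] [array([407.1, 501.2]), array([29.2, 34.6]), np.float64(1.4)] [array([408.8, 518. ]), array([30.4, 35.9]), np.float64(1.4)]
```

View pics/c2.png

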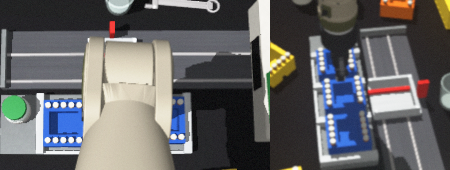

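carry_out([
  [[0, 0, 0], [0, 0, 5], 255],
  [[0, 0, 0], [0, 0, 7.1], 255],
  [[0, 0, 0], [-0.8, 0, 7.1], 255],
  [[0, 0, 0], [-1.6, 0, 7.1], 255],
  [[0, 0, 0], [-2.4, 0, 7.1], 255],
  [[0, 0, 0], [-3.2, 0, 7.1], 255],
  [[0, 0, 0], [-3.8, 0, 7.1], 255],
  [[0, 0, 0], [-4.2, 0, 7.1], 255],
])

```text
clock: 5.3
tcp_pos: [0.5095, 0.0439, 0.0441]
orientation: [-0.009, 0.008, 1.0, -0.0]
wrist_force: [-31.1, -1.0, 29.4]
finger_gap: 0.0002
grip_force: 16.3
```

Blocked: 31 N about where the rib should stop it, so the middle rack doesn't fit. I'll draw it back a little, lift, and return to the tab.

carry_out([
  [[0, 0, 0], [1.5, 0, 0], 255],
  [[0, 0, 0], [3, 0, 0], 255],
  [[0, 0, 0], [3.9, 0, 0], 255],
  [[0, 0, 0], [3.4, 0, 0], 255],
  [[0, 0, 0], [3.2, 0, -6], 255],
  [[0, 0, 0], [1, 0, -9], 200],
  [[0, 0, 0], [-5, 0, -9], 140],
  [[0, 0, 0], [-11, 0, -9], 140],
])

```text
clock: 6.3
tcp_pos: [0.6318, 0.0416, 0.1359]
orientation: [0.002, 0.008, 1.0, -0.0]
wrist_force: [0.1, 0.2, -0.2]
finger_gap: 0.0386
grip_force: 0.0
```

carry_out([
  [[0, 0, 0], [-4.6, 0, 0], 140],
  [[0, 0, 0], [-4.6, 0, 4], 140],
  [[0, 0, 0], [-4.6, 0, 8.9], 140],
  [[0, 0, 0], [-4.6, 0, 8.9], 140],
  [[0, 0, 0], [-4.6, 0, 8.9], 255],
  [[0, 0, 0], [-4.6, 0, 8.9], 255],
  [[0, 0, 0], [-4.6, 0, 8.9], 255],
  [[0, 0, 0], [-4.6, 0, 8.9], 255],
])

```text
clock: 7.3
tcp_pos: [0.6766, 0.0409, 0.0481]
orientation: [0.003, 0.008, 1.0, -0.0]
wrist_force: [0.1, 0.5, 6.6]
finger_gap: 0.0094
grip_force: 42.0
```

carry_out([
  [[0, 0, 0], [0, -2, 0], 255],
  [[0, 0, 0], [0, -5, 0], 255],
  [[0, 0, 0], [0, -8, 0], 255],
  [[0, 0, 0], [0, -9.8, 0], 255],
  [[0, 0, 0], [0, -10.4, 0], 255],
  [[0, 0, 0], [0, -10.4, 0], 255],
  [[0, 0, 0], [0, -10.4, 0], 255],
  [[0, 0, 0], [0, -10.4, 0], 255],
])

```text
clock: 8.3
tcp_pos: [0.6747, -0.0643, 0.0481]
orientation: [0.002, 0.008, 1.0, -0.001]
wrist_force: [-0.3, -3.0, 7.4]
finger_gap: 0.0096
grip_force: 42.2
```

carry_out([
  [[0, 0, 0], [0, 0.1, 0], 255],
  [[0, 0, 0], [0, 0.1, 0], 140],
  [[0, 0, 0], [0, 0.1, 0], 140],
  [[0, 0, 0], [0, 0.1, -6], 140],
  [[0, 0, 0], [3, 0.1, -9], 255],
  [[0, 0, 0], [9, 0.1, -9], 255],
  [[0, 0, 0], [15, 0.1, -9], 255],
  [[0, 0, 0], [19.6, 0.1, -7], 255],
])

```text
clock: 9.3
tcp_pos: [0.4755, -0.0587, 0.1161]
orientation: [0.001, 0.008, 1.0, -0.0]
wrist_force: [0.6, -0.9, -0.2]
finger_gap: -0.0002
grip_force: 0.0
```

carry_out([
  [[0, 0, 0], [0, 0, 5], 255],
  [[0, 0, 0], [0, 0, 7.1], 255],
  [[0, 0, 0], [-0.8, 0, 7.1], 255],
  [[0, 0, 0], [-1.6, 0, 7.1], 255],
  [[0, 0, 0], [-2.4, 0, 7.1], 255],
  [[0, 0, 0], [-3.2, 0, 7.1], 255],
  [[0, 0, 0], [-3.8, 0, 7.1], 255],
  [[0, 0, 0], [-4.2, 0, 7.1], 255],
])

```text
clock: 10.3
tcp_pos: [0.5192, -0.0596, 0.0447]
orientation: [-0.0, 0.008, 1.0, -0.0]
wrist_force: [-5.4, 0.3, 4.5]
finger_gap: -0.0002
grip_force: 2.6
```

No block this time: 5 N, and already past the block point. Continuing.

carry_out([
  [[0, 0, 0], [-1, 0, 0], 255],
  [[0, 0, 0], [-2.2, 0, 0], 255],
  [[0, 0, 0], [-3.4, 0, 0], 255],
  [[0, 0, 0], [-4.6, 0, 0], 255],
  [[0, 0, 0], [-5.8, 0, 0], 255],
  [[0, 0, 0], [-7, 0, 0], 255],
  [[0, 0, 0], [-8, 0, 0], 255],
  [[0, 0, 0], [-8.6, 0, 0], 255],
])

```text
clock: 11.3
tcp_pos: [0.6056, -0.061, 0.0443]
orientation: [0.0, 0.008, 1.0, 0.0]
wrist_force: [-2.1, 0.5, -0.5]
finger_gap: -0.0004
grip_force: 1.5
```

carry_out([
  [[0, 0, 0], [-0.3, 0, 0], 255],
  [[0, 0, 0], [-0.6, 0, 0], 255],
  [[0, 0, 0], [-0.9, 0, 0], 255],
  [[0, 0, 0], [-1.1, 0, 0], 255],
  [[0, 0, 0], [-1.3, 0, 0], 255],
  [[0, 0, 0], [-1.3, 0, 0], 255],
  [[0, 0, 0], [-1.3, 0, 0], 255],
  [[0, 0, 0], [-1.3, 0, 0], 255],
])

```text
clock: 12.3
tcp_pos: [0.6116, -0.061, 0.0443]
orientation: [-0.006, 0.008, 1.0, -0.0]
wrist_force: [-19.0, -2.0, 12.9]
finger_gap: 0.0001
grip_force: 9.7
```

carry_out([
  [[0, 0, 0], [1, 0, 0], 255],
  [[0, 0, 0], [1.8, 0, 0], 255],
  [[0, 0, 0], [1.8, 0, -5], 255],
  [[0, 0, 0], [1.8, 0, -9], 255],
  [[0, 0, 0], [8, 0, -9], 140],
  [[0, 0, 0], [14, 0, -9], 140],
  [[0, 0, 0], [20, 0, -9], 140],
  [[0, 0, 0], [20, 0, -9], 140],
])

```text
clock: 13.3
tcp_pos: [0.4127, -0.0565, 0.1335]
orientation: [-0.002, 0.008, 1.0, 0.001]
wrist_force: [1.2, -0.1, 0.4]
finger_gap: 0.0385
grip_force: 0.0
```

```bash
python3 - <<'E'
from h import *
p,d,o,ray,W=look('top')
for m,s,c in comps(mask(p,'blue'),200): 
    t=m&(abs(W[...,2]-.066)<.008); print('blue',s,rect(W[t]) if t.sum()>20 else 0)
for m,s,c in comps(mask(p,'red'),15): print(s,c.round(1),rect(plane(o,ray,.073)[m]))
p2=look('side')[0]
cv2.imwrite('pics/c3.png',cv2.resize(np.hstack([p[150:320,230:500,::-1],p2[170:340,220:400,::-1]]),None,fx=1.7,fy=1.7))
E
```

```text
blue [ 371  190   43   48 1543] [array([597.5, -62.3]), array([83.2, 95.5]), np.float64(88.8)]
blue [ 323  239   43   49 1622] [array([491.6,  42.6]), array([83.8, 96. ]), np.float64(89.7)]
blue [ 273  249   42   48 1618] [array([472.8, 148.7]), array([83.2, 94.9]), np.float64(89.0)]
[386 170   9  18 123] [390.3 178.8] [array([666.9, -58.8]), array([16.9, 37.2]), np.float64(87.4)]
[378 237   5   6  22] [380.4 239.2] [array([537.3, -32.6]), array([ 8.3, 10.5]), np.float64(87.8)]
[116 300  17  15 198] [123.8 307. ] [array([407.1, 501.2]), array([29.2, 34.6]), np.float64(1.4)]
```

View pics/c3.png

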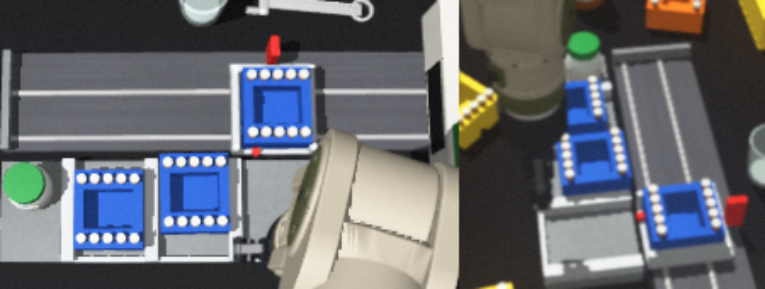

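```bash
python3 - <<'E'
from h import *
_,d,o,ray,W=look('top')
p=cv2.imread('pics/top0.png'); P=plane(o,ray,.042)
for c in (320,330,336):
    print([(r,int(p[r,c].mean()),P[r,c,0].round(4),P[r,c,1].round(3)) for r in range(185,199)])
E
```

```text
[(185, 102, np.float64(0.6643), np.float64(0.089)), (186, 101, np.float64(0.6621), np.float64(0.089)), (187, 108, np.float64(0.6599), np.float64(0.089)), (188, 219, np.float64(0.6576), np.float64(0.089)), (189, 238, np.float64(0.6554), np.float64(0.089)), (190, 239, np.float64(0.6532), np.float64(0.089)), (191, 238, np.float64(0.651), np.float64(0.089)), (192, 171, np.float64(0.6488), np.float64(0.089)), (193, 121, np.float64(0.6465), np.float64(0.09)), (194, 181, np.float64(0.6443), np.float64(0.09)), (195, 234, np.float64(0.6421), np.float64(0.09)), (196, 242, np.float64(0.6399), np.float64(0.09)), (197, 242, np.float64(0.6377), np.float64(0.09)), (198, 241, np.float64(0.6355), np.float64(0.09))]
[(185, 50, np.float64(0.6638), np.float64(0.068)), (186, 49, np.float64(0.6616), np.float64(0.068)), (187, 91, np.float64(0.6594), np.float64(0.068)), (188, 219, np.float64(0.6571), np.float64(0.068)), (189, 239, np.float64(0.6549), np.float64(0.068)), (190, 240, np.float64(0.6527), np.float64(0.068)), (191, 240, np.float64(0.6505), np.float64(0.068)), (192, 179, np.float64(0.6482), np.flo
[... 330 characters left out ...]
p.float64(0.6635), np.float64(0.055)), (186, 89, np.float64(0.6613), np.float64(0.055)), (187, 130, np.float64(0.6591), np.float64(0.055)), (188, 224, np.float64(0.6568), np.float64(0.055)), (189, 238, np.float64(0.6546), np.float64(0.055)), (190, 239, np.float64(0.6524), np.float64(0.055)), (191, 230, np.float64(0.6502), np.float64(0.055)), (192, 164, np.float64(0.6479), np.float64(0.055)), (193, 128, np.float64(0.6457), np.float64(0.055)), (194, 177, np.float64(0.6435), np.float64(0.055)), (195, 230, np.float64(0.6413), np.float64(0.055)), (196, 239, np.float64(0.6391), np.float64(0.055)), (197, 239, np.float64(0.6369), np.float64(0.055)), (198, 240, np.float64(0.6347), np.float64(0.055))]
```

The racked shuttle shows its nose at about x=0.6455, and the back wall's inner face is at about 0.647, so it is home. Next: grip the tab.

carry_out([
  [[0, 0, 0], [-6, 0, 0], 140],
  [[0, 0, 0], [-12, 0, 0], 140],
  [[0, 0, 0], [-18, 0, 0], 140],
  [[0, 0, 0], [-24, -0.2, 0], 140],
  [[0, 0, 0], [-26.2, -0.2, 0], 140],
  [[0, 0, 0], [-26.2, -0.2, 4], 140],
  [[0, 0, 0], [-26.2, -0.2, 8.7], 140],
  [[0, 0, 0], [-26.2, -0.2, 8.7], 140],
])

```text
clock: 14.45
tcp_pos: [0.678, -0.0633, 0.0422]
orientation: [-0.004, 0.008, 1.0, 0.001]
wrist_force: [0.2, -0.8, 0.2]
finger_gap: 0.0386
grip_force: 0.0
```

carry_out([
  [[0, 0, 0], [0, 0, 0], 255],
  [[0, 0, 0], [0, 0, 0], 255],
  [[0, 0, 0], [0, 0, 0], 255],
  [[0, 0, 0], [0, -1, 0], 255],
  [[0, 0, 0], [0, -2.5, 0], 255],
  [[0, 0, 0], [0, -4, 0], 255],
  [[0, 0, 0], [0, -5.5, 0], 255],
  [[0, 0, 0], [0, -7, 0], 255],
])

```text
clock: 15.45
tcp_pos: [0.6809, -0.1353, 0.0498]
orientation: [0.003, 0.008, 1.0, -0.0]
wrist_force: [3.3, 1.9, 6.3]
finger_gap: 0.0088
grip_force: 41.1
```

carry_out([
  [[0, 0, 0], [0, -1.3, 0], 255],
  [[0, 0, 0], [0, -2.6, 0], 255],
  [[0, 0, 0], [0, -3.8, 0], 255],
  [[0, 0, 0], [0, -4.7, 0], 255],
  [[0, 0, 0], [0, -5.3, 0], 255],
  [[0, 0, 0], [0, -5.7, 0], 255],
  [[0, 0, 0], [0, -5.9, 0], 255],
  [[0, 0, 0], [0, -5.9, 0], 255],
])

```text
clock: 16.45
tcp_pos: [0.6798, -0.1921, 0.0498]
orientation: [0.003, 0.008, 1.0, 0.001]
wrist_force: [3.6, 7.2, 7.5]
finger_gap: 0.009
grip_force: 41.2
```

carry_out([
  [[0, 0, 0], [0, -0.2, 0], 255],
  [[0, 0, 0], [0, -0.1, 0], 140],
  [[0, 0, 0], [0, 0, 0], 140],
  [[0, 0, 0], [0, 0, -5], 140],
  [[0, 0, 0], [0, 0, -10], 140],
  [[0, 0, 0], [4, 3, -13], 140],
  [[0, 0, 0], [9, 6, -15], 140],
  [[0, 0, 0], [14, 9, -15], 140],
])

```text
clock: 17.45
tcp_pos: [0.5386, -0.1012, 0.1989]
orientation: [0.001, 0.009, 1.0, -0.001]
wrist_force: [0.1, 0.0, -0.6]
finger_gap: 0.0389
grip_force: 0.0
```

carry_out([
  [[0, 0, 0], [2, 6, 0], 140],
  [[0, 0, 0], [4, 12, 0], 140],
  [[0, 0, 0], [6, 18, 0], 140],
  [[0, 0, 0], [8, 24, 0], 140],
  [[0, 0, 0], [8, 28, 0], 140],
  [[0, 0, 0], [8, 30, 0], 140],
  [[0, 0, 0], [8, 30, 0], 140],
  [[0, 0, 0], [8, 30, 0], 140],
])

```text
clock: 18.45
tcp_pos: [0.464, 0.1994, 0.197]
orientation: [-0.0, 0.008, 1.0, -0.0]
wrist_force: [0.2, -0.3, -0.2]
finger_gap: 0.0384
grip_force: 0.0
```

```bash
python3 - <<'E'
from h import *
p,d,o,ray,W=look('top')
for m,s,c in comps(mask(p,'blue'),200): 
    t=m&(abs(W[...,2]-.066)<.008); print('blue',s,rect(W[t]) if t.sum()>20 else 0)
for m,s,c in comps(mask(p,'red'),15): print(s,c.round(1),rect(plane(o,ray,.073)[m]))
p2=look('side')[0]
cv2.imwrite('pics/c4.png',cv2.resize(np.hstack([p[150:320,230:530,::-1],p2[170:410,220:440,::-1][:170]]),None,fx=1.5,fy=1.5))
E
```

```text
blue [ 430  189   45   48 1632] [array([ 595.3, -191.5]), array([85.6, 95.8]), np.float64(89.0)]
blue [ 324  240   42   48 1598] [array([491.6,  42.5]), array([83.8, 96.2]), np.float64(89.4)]
blue [ 273  249   42   48 1312] [array([473. , 148.6]), array([82.9, 95.5]), np.float64(89.0)]
[444 171  12  17 147] [449.6 178.9] [array([ 663.7, -184.8]), array([34.4, 23.5]), np.float64(2.4)]
[438 237   4   5  19] [439.4 238.9] [array([ 535.6, -156.2]), array([6.3, 8.6]), np.float64(86.9)]
[116 300  17  15 195] [123.8 307.1] [array([407.1, 501.2]), array([29.2, 34.6]), np.float64(1.4)]
```

View pics/c4.png

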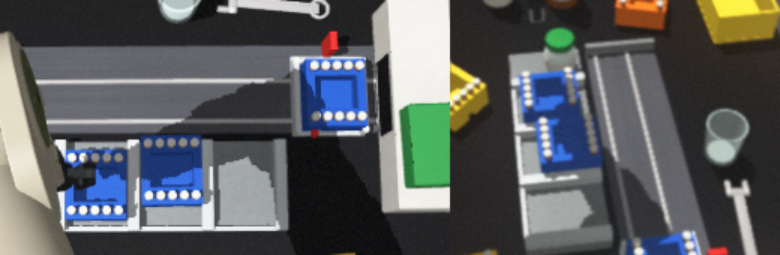

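The final picture shows the loaded shuttle at the right stop (top-view rack centre about (452,213)). The other two racks stand in their lanes, and nothing else has moved.

```bash
python3 -c "
from workcell import env
print(env.hand_in())"
```

```text
the job is handed in; nothing more can be done
None
```

I handed in the job at about 18.5 s with no verdict returned: the right-lane rack fitted and is home in the shuttle to within about 2 mm, the shuttle is released at its right end stop, and the other two racks stand in their lanes (left one never tried).

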